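# Shut and lock the access panel with its quarter-turn fasteners

### The job

The access panel of the grey enclosure on the bench stands ajar: with the closed fingertips push it down until it is fully shut, then set the fingertips in the slot of each of its two quarter-turn fasteners and turn it clockwise (seen from above) to its stop, so that both lock the panel. Only push and turn: do not lift the panel any further, grip nothing, and leave the loose things round the enclosure where they are.

Things in the scene. Friction and masses are not known exactly. Their poses are not given: they have to be found in the camera images.
- enclosure: low grey sheet-steel enclosure, 220 (x) x 340 (y) x 90 mm high, fixed to the bench, with a 6 mm aluminium panel as its top (panel top at 96 mm when shut). Origin at the centre of its underside; x from its front to its hinge side (away from the robot), y to the left, z up. The work is turned up to 0.3 rad about z
- panel (a joint): angle of the panel about the hinge along the enclosure's far top edge (x = +110, z = 90 mm, parallel to its y): 0 = fully shut, grows as the front edge rises; starts at 0.15 to 0.38, stays where it is left; pushing it down near its front edge takes a few N. Shut below 0.02. A fastener turned while the panel is open keeps it from shutting
- press_point (a point): point on the upper face of the panel, midway between the fasteners, 22 mm behind its front edge: a clear place to push it down (free of the discs for 40 mm either side). Moves with the panel; when shut it lies at enclosure x = -88 mm, y = 0, z = 96 mm
- slot_left (a point): left fastener: dark steel disc, 116 mm across, 18 mm proud of the panel, a 44 mm wide, 14 mm deep slot right across it, open at both ends: push a slot wall sideways, off-centre. Point on the turning axis at the disc's top. Its y runs along the slot, z out of the panel; at joint 0 parallel to the enclosure's. Panel shut: enclosure x -44, y +85, z 114 mm
- slot_right (a point): right fastener: dark steel disc, 116 mm across, 18 mm proud of the panel, a 44 mm wide, 14 mm deep slot right across it, open at both ends: push a slot wall sideways, off-centre. Point on the turning axis at the disc's top. Its y runs along the slot, z out of the panel; at joint 0 parallel to the enclosure's. Panel shut: enclosure x -44, y -85, z 114 mm
- fastener_left (a joint): left quarter-turn fastener: 0 = unlocked (slot parallel to the panel's front edge), 1.571 = locked at its stop (slot square to that edge); grows CLOCKWISE seen from above. Starts at 0 to 0.35, stays where it is left, takes about 0.12 N m (3 to 4 N at 34 mm from the axis). Locked above 1.40
- fastener_right (a joint): right quarter-turn fastener: 0 = unlocked (slot parallel to the panel's front edge), 1.571 = locked at its stop (slot square to that edge); grows CLOCKWISE seen from above. Starts at 0 to 0.35, stays where it is left, takes about 0.12 N m (3 to 4 N at 34 mm from the axis). Locked above 1.40
- solder_reel: reel of solder, 53 mm across, 30 mm high, loose on the bench to the left of the enclosure; origin under its centre. Leave it alone
- screwdriver_stub: stubby blue screwdriver, 95 mm long, 34 mm thick, loose on the bench to the right of the enclosure; origin at its underside, length along y. Leave it alone
- nut_big: rusty hexagon nut, 29 mm across, 13 mm high, loose on the bench to the left, beyond the reel; origin at its underside. Leave it alone

How it is judged:
By the outcome, as a careful person would: the job done as asked, in the order asked, and still so for the second after the job is handed in, with the robot touching nothing.
It also fails if it takes over 48 s, if anything falls off the work surface, if the arm or the gripper's body presses on something with over 40 N, if the wrist force passes 120 N, or if a joint passes its speed limit or range.

### The arm

A 6-joint arm with a two-finger parallel gripper is mounted at the origin on the work surface; the furniture and walls round the work are solid. World frame = base frame: x ahead of the robot, y to its left, z up, the work surface at z = 0. Lengths are in m, angles in rad, forces in N, time in s.
With the tool pointing down it reaches from about 0.4 to 0.825 m from the base axis. Payload 7 kg.
Tool frame: the origin (TCP) lies at the very end of the fingers, on their centre line; the grasp point (between the pads) lies 19 mm behind it; z points along the fingers, y is the direction in which the jaws open and shut (so a half turn about z gives the same grasp; the last joint's range is limited). The gripper opens to 88 mm and grips with 3 to 60 N. Pads are 19 mm wide; open, the fingers measure 130 mm over their backs; the gripper's body (78 mm by 193 mm) begins 47 mm behind the grasp point.
Start: joints at [-0.89, 0.359, 0.012, 0, -1.224, -0.288], TCP at [0.258, -0.624, 0.227] pointing down, gripper open.
Joint ranges: [-3.07, 3.07], [-1.43, 2.12], [-1.02, 1.25], [-3.03, 1.67], [-3.05, -0], [-3.03, 3.03]. Speed limits (rad/s): [2.39, 2.39, 3.01, 3.14, 3.14, 3.14].

### API

Orientations are given as [roll, pitch, yaw] about the fixed x, y, z axes, in that order (R = Rz(yaw) Ry(pitch) Rx(roll)).
In Python, from station import arm gives the robot as it stands.
- The arm moves only by the shell command python3 -m inch 'ROWS' [FORCE]. ROWS is text: rows parted by semicolons, each of 7 numbers parted by spaces: the closure, from 0 (fully open) to 1 (shut), then the shift along the tool's x, y, z each as a share of 300 mm, from -1 to 1, then the turn, a rotation vector about the tool's x, y, z each as a share of 60 degrees, from -1 to 1. In form: grip tx ty tz rx ry rz; .... A call has 1 to 12 rows; each row is the pose to reach, as a shift and turn from the pose commanded when the call began, along the tool's axes at that moment; what a row does not reach only later rows make up. A row lasts 1/10 s, in which the tool goes at most 50 mm and 8.59 degrees, less where a joint would pass 70% of its speed; a pose out of reach is approached as far as the arm can. A call with a number of a shift or a turn outside -1 to 1 is refused whole. A call with a gripper value outside its range is refused whole. The fingers move at their own pace and stop on an object; FORCE is the grip in N (left out, the last holds). Time passes only in rows, so rows that repeat a pose let the fingers close. It gives the time, the measured TCP pose, the force and the opening at its end, in the units of the state.
- arm.get_state(): the state, without advancing time (a new reading comes with each control period).
- arm.grab_frame(name): name is "scene" or "top" or "wrist"; returns a dict with "img" (400x640x3 uint8, red, green, blue), "range_z" (400x640 float32, m along the optical axis (not along the pixel's ray), 0 where there is no reading), "fx", "fy", "cx", "cy" (pixels), "extrinsics" (4x4, takes a point from world to camera coordinates); the wrist camera has in their place "tool_from_camera" (4x4, takes a point from camera to tool coordinates, whose origin is the TCP and whose axes are the flange's). Camera axes: x right, y up, looking along -z (the intrinsics and any distortion apply to the point x, -y, -z); pixel columns grow to the right and rows downward; lengths in m; the calibration is good to about 2 mm. The wrist camera is an equidistant fisheye: a pixel r from the principal point sees the ray r / f radians off the axis. A picture is of the moment at which its call begins: read the wrist's pose just before it.
- arm.job_done(): hands the job in, once; it reports no verdict.
The state is a dict: "t": time; "q": joint angles; "qd": joint speeds; "joint_efforts": joint torques, N m; "eef_pos": TCP position; "ee_rot": TCP orientation; "force": force on the tool from outside, world axes, zero at the start; "moment": the same for the moment, N m; "width": finger opening in m.
Only numpy, scipy, OpenCV 4.12 (cv2) and the standard library are available. Lean on these libraries where they do the work, as an engineer would, in place of code of your own. Each camera call takes 0.05 s, during which the arm holds its last target.

## Working session

There is one attempt and no reset: what is moved stays moved. The work goes in short steps, Python scripts to look and compute and a shell command to move; the robot and the scene stay as the last step left them, time stands still between calls to the robot, and variables do not carry over. Pictures are saved under pics/ and viewed, and the job is handed in when it is done.

```bash
ls; mkdir -p pics; python3 - <<'E'
from station import arm
import cv2,numpy as np
s=arm.get_state();print({k:np.round(v,3).tolist() for k,v in s.items()})
for n in("top","scene"):
    f=arm.grab_frame(n);cv2.imwrite(f"pics/{n}0.png",f["img"][:,:,::-1]);np.savez(f"{n}0.npz",**f)
    print(n,f["fx"],f["fy"],f["cx"],f["cy"],f["extrinsics"].round(3).tolist(),[k for k in f])
E
```

```text
pics
{'t': 0.0, 'q': [-0.89, 0.359, 0.011, -0.0, -1.224, -0.288], 'qd': [-0.001, -0.001, -0.002, -0.001, 0.0, 0.0], 'joint_efforts': [-0.001, -58.271, 29.305, 6.997, 0.007, -0.0], 'eef_pos': [0.258, -0.623, 0.226], 'ee_rot': [3.14, -0.0, -2.749], 'force': [0.258, 0.299, -0.386], 'moment': [0.032, -0.038, 0.077], 'width': 0.088}
top 512.1908512652176 512.1908512652176 316.25829233289363 195.6778906836225 [[0.013, -1.0, 0.015, -0.056], [0.989, 0.015, 0.149, -0.558], [-0.149, 0.013, 0.989, -1.409], [0.0, 0.0, 0.0, 1.0]] ['img', 'range_z', 'fx', 'fy', 'cx', 'cy', 'extrinsics']
scene 466.9629302047042 466.9629302047042 316.5428909085783 205.00801201596911 [[0.471, -0.882, 0.015, -0.291], [0.341, 0.198, 0.919, -0.259], [-0.813, -0.428, 0.394, -0.88], [0.0, 0.0, 0.0, 1.0]] ['img', 'range_z', 'fx', 'fy', 'cx', 'cy', 'extrinsics']
```

View pics/top0.png

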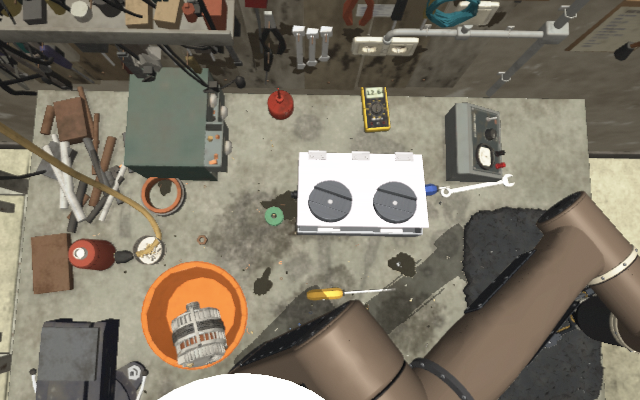

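View pics/scene0.png

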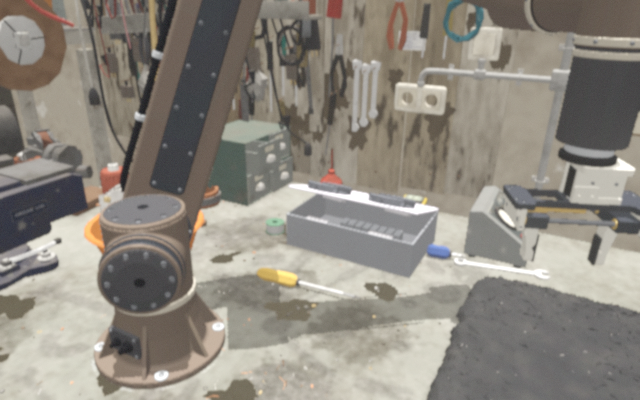

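The top view shows the panel (white, columns 298–428, rows 152–228) with discs at about (330,201) and (396,202). Green reel at (274,215), blue screwdriver at (432,190) on the right. Next I'll measure from the depth and enlarge the crop.

```bash
cat > h.py <<'E'
import numpy as np,cv2
def pts(f):
    z=f["range_z"];v,u=np.mgrid[:400,:640]
    X=np.stack([(u-f["cx"])/f["fx"]*z,-(v-f["cy"])/f["fy"]*z,-z],-1)
    E=np.array(f["extrinsics"]);R=E[:3,:3];t=E[:3,3]
    return (X-t)@R
def ld(n): return dict(np.load(n))
E
python3 - <<'E'
from h import *
f=ld("top0.npz");P=pts(f);im=f["img"].astype(int)
c=f["img"][130:250,270:450,::-1];cv2.imwrite("pics/crop.png",cv2.resize(c,None,fx=4.4,fy=4.4,interpolation=cv2.INTER_CUBIC))
white=(im.min(-1)>200)
m=np.zeros_like(white);m[160:232,290:440]=1
w=white&m
n,l,st,ce=cv2.connectedComponentsWithStats(w.astype(np.uint8));k=1+st[1:,4].argmax();w=l==k
print(st[k])
Q=P[w];ok=f["range_z"][w]>0;Q=Q[ok]
for i in range(4):
    ctr=np.median(Q,0);nn=np.linalg.svd(Q-Q.mean(0),full_matrices=False)[2][2];d=(Q-Q.mean(0))@nn
    Q=Q[abs(d)<max(.002,2*d.std())]
nn*=np.sign(nn[2]);print("plane",Q.mean(0),nn,d.std(),"tilt",np.arccos(nn[2]),"dir",np.arctan2(nn[1],nn[0]))
# discs
dark=((im.max(-1)<110)&m.astype(bool)).astype(np.uint8)
dark[:, :300]=0;dark[:,425:]=0
n,l,st,ce=cv2.connectedComponentsWithStats(dark)
for k in range(1,n):
    if st[k,4]>100: 
        print(st[k],ce[k],np.median(P[l==k],0))
E
```

```text
[ 297  160  132   68 5545]
plane [ 0.56756648 -0.16757415  0.13051009] [ 3.17216630e-01 -9.21621973e-04  9.48352656e-01] 0.0020811892306605594 tilt 0.32279450139674043 dir -0.002905331225992737
[314 186  38  15 121] [332.16528926 192.94214876] [ 0.55146791 -0.08794068  0.1474994 ]
[377 188  39  13 123] [395.96747967 193.93495935] [ 0.55099023 -0.25678796  0.14761963]
[373 202  40  21 109] [389.00917431 216.82568807] [ 0.48161774 -0.23048254  0.16926388]
```

View pics/crop.png

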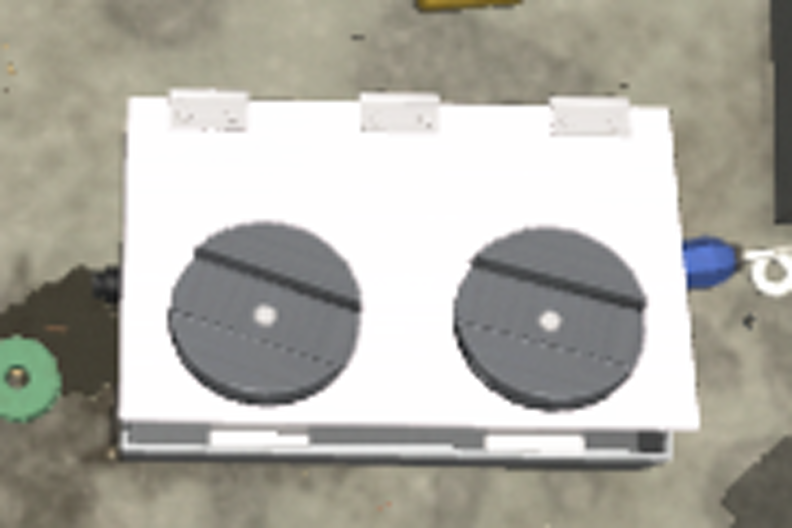

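```bash
cat >> h.py <<'E'
def encl(HL,HR,a,h=10):
    d=HL-HR; yaw=np.arctan2(-d[0],d[1]); M=(HL+HR)/2
    ex=.110-.154*np.cos(a)+h/1000*np.sin(a)
    R=np.array([[np.cos(yaw),-np.sin(yaw)],[np.sin(yaw),np.cos(yaw)]])
    return M[:2]-R@[ex,0],yaw
def e2w(o,yaw,p):
    c,s=np.cos(yaw),np.sin(yaw);return np.array([o[0]+c*p[0]-s*p[1],o[1]+s*p[0]+c*p[1],p[2]])
def ray(f,u,v,z):
    E=np.array(f["extrinsics"]);R=E[:3,:3];t=E[:3,3];C=-R.T@t
    d=R.T@np.array([(u-f["cx"])/f["fx"],-(v-f["cy"])/f["fy"],-1]);return C+d*(z-C[2])/d[2]
E
python3 - <<'E'
from h import *
f=ld("top0.npz");P=pts(f);im=f["img"].astype(int)
H=[]
for u,v in((330.2,201.6),(395,203)):
    w=im[int(v)-4:int(v)+5,int(u)-4:int(u)+6].min(-1).astype(float);w=np.clip(w-130,0,None)
    vv,uu=np.mgrid[int(v)-4:int(v)+5,int(u)-4:int(u)+6]
    u,v=(w*uu).sum()/w.sum(),(w*vv).sum()/w.sum()
    p=np.median(P[int(v)-2:int(v)+3,int(u)-2:int(u)+3].reshape(-1,3),0)
    a=.323;zz=.09+.154*np.sin(a)+.01*np.cos(a)
    r=ray(f,u,v,zz);print(u,v,"depth",p,"ray",r,zz);H.append(r)
print("dist",np.linalg.norm(H[0]-H[1]))
o,y=encl(H[0],H[1],.323);print("encl",o,y)
for n,p in(("hubL",(-.044,.085,.1)),("hubR",(-.044,-.085,.1)),("press",(-.088,0,.096)),("hinge",(.11,0,.09))):print(n,e2w(o,y,p))
# slot angle: dark wall line & corners in panel
for n,x in(("L",[(195,250),(360,308)]),("R",[(470,262),(645,306)])):
    q=[]
    for (u,v) in x:
        q.append(ray(f,270+u/4.4,130+v/4.4,.155))
    d=q[0]-q[1];print(n,"slot angle approx",np.arctan2(-d[0]/np.cos(.323),d[1])-y)
E
```

```text
329.76375838926174 201.1463087248322 depth [ 0.52930041 -0.08020165  0.1475641 ] ray [ 0.52878349 -0.08217276  0.14836445] 0.14836445292835299
394.5345557122708 202.44428772919605 depth [ 0.52903721 -0.25104999  0.14813693] ray [ 0.52792894 -0.25221123  0.14836445] 0.14836445292835299
dist 0.17004062040890655
encl [ 0.56121793 -0.16735714] -0.005025577885358181
hubL [ 0.51764566 -0.08213709  0.1       ]
hubR [ 0.51679132 -0.25213495  0.1       ]
press [ 0.47321905 -0.1669149   0.096     ]
hinge [ 0.67121655 -0.16790996  0.09      ]
L slot angle approx -0.33840568230839474
R slot angle approx -0.24191491075706437
```

```bash
cat >> h.py <<'E'
from scipy.spatial.transform import Rotation as Rot
O=np.array([.5612,-.1674]);Y=-.005
def plan(tg,base=None):
    """tg: list of (world pos, yaw); prints shares"""
    from station import arm
    s=arm.get_state();p=np.array(s["eef_pos"]) if base is None else np.array(base[0])
    r=np.array(s["ee_rot"]) if base is None else np.array([np.pi,0,base[1]])
    R=Rot.from_euler("xyz",r)
    print("t",s["t"],"pos",np.round(s["eef_pos"],4),"rot",np.round(s["ee_rot"],3),"F",np.round(s["force"],1),"w",round(s["width"],4),"q6",round(s["q"][5],2))
    for q,y in tg:
        d=R.inv().apply(np.array(q)-p)/.3
        rv=(R.inv()*Rot.from_euler("xyz",[np.pi,0,y])).as_rotvec()/np.deg2rad(60)
        print(np.round(d,3),np.round(rv,3))
E
python3 - <<'E'
from h import *
a=.323
pp=e2w(O,Y,(.110-.198*np.cos(a)+.006*np.sin(a),0,.09+.198*np.sin(a)+.006*np.cos(a)));print(pp)
plan([((.36,-.42,.27),-2.749+1.047),((pp[0],pp[1],.2),-.005)])
E
```

```text
[ 0.48534451 -0.16702072  0.15853747]
t 0.1 pos [ 0.2582 -0.6232  0.2257] rot [ 3.14  -0.    -2.749] F [-0.6  0.3  0.6] w 0.0873 q6 -0.29
[-0.573  0.496 -0.147] [ 0.001  0.001 -1.   ]
[-1.281  1.115  0.087] [ 1.00e-03  2.00e-03 -2.62e+00]
```

```bash
python3 -m inch '1 -0.05 0.05 -0.05 0 0 -0.1; 1 -0.15 0.13 -0.1 0 0 -0.25; 1 -0.29 0.25 -0.147 0 0 -0.4; 1 -0.43 0.37 -0.147 0 0 -0.54; 1 -0.57 0.5 -0.147 0 0 -0.68; 1 -0.71 0.62 -0.147 0 0 -0.82; 1 -0.8 0.73 -0.147 0 0 -0.95; 1 -0.85 0.78 -0.147 0 0 -1; 1 -0.85 0.78 -0.147 0 0 -1' 20
python3 - <<'E'
from h import *
plan([((.485,-.167,.23),-.65),((.485,-.167,.2),-.005)])
E
```

```text
t: 1.0
eef_pos: [0.4055, -0.3063, 0.2709]
ee_rot: [-3.141, 0.001, -1.696]
force: [1.5, -0.5, 0.4]
width: 0.0213
t 1.0 pos [ 0.4055 -0.3063  0.2709] rot [-3.141e+00  1.000e-03 -1.696e+00] F [ 1.5 -0.5  0.4] w 0.0213 q6 0.14
[-0.494 -0.205  0.137] [-0.001  0.    -0.998]
[-0.494 -0.205  0.237] [-1.000e-03 -0.000e+00 -1.614e+00]
```

```bash
python3 -m inch '1 -0.12 -0.05 0 0 0 -0.14; 1 -0.25 -0.1 0 0 0 -0.28; 1 -0.38 -0.15 0 0 0 -0.42; 1 -0.46 -0.19 0 0 0 -0.56; 1 -0.494 -0.205 0 0 0 -0.7; 1 -0.494 -0.205 0 0 0 -0.84; 1 -0.494 -0.205 0 0 0 -0.95; 1 -0.494 -0.205 0 0 0 -1; 1 -0.494 -0.205 0 0 0 -1'
python3 - <<'E'
from h import *
plan([((.485,-.167,.2),-.005)])
E
```

```text
t: 1.9
eef_pos: [0.4844, -0.1712, 0.2703]
ee_rot: [3.141, 0.001, -0.654]
force: [-0.2, -0.1, -0.2]
width: 0.0004
t 1.9 pos [ 0.4844 -0.1712  0.2703] rot [ 3.141e+00  1.000e-03 -6.540e-01] F [-0.2 -0.1 -0.2] w 0.0004 q6 0.87
[-0.007 -0.012  0.234] [ 0.     0.001 -0.62 ]
```

```bash
python3 -m inch '1 -0.004 -0.006 0.02 0 0 -0.1; 1 -0.007 -0.012 0.06 0 0 -0.23; 1 -0.007 -0.012 0.1 0 0 -0.36; 1 -0.007 -0.012 0.14 0 0 -0.5; 1 -0.007 -0.012 0.18 0 0 -0.6; 1 -0.007 -0.012 0.22 0 0 -0.62; 1 -0.007 -0.012 0.234 0 0 -0.62; 1 -0.007 -0.012 0.234 0 0 -0.62'
python3 - <<'E'
from h import *
from station import arm
f=arm.grab_frame("wrist");cv2.imwrite("pics/w1.png",f["img"][:,:,::-1])
f=arm.grab_frame("scene");cv2.imwrite("pics/s1.png",f["img"][:,:,::-1])
T=[]
for a in(.323,.29,.25,.2,.15,.1,.06,.03,.0,-.01):
    T.append((e2w(O,Y,(.110-.196*np.cos(a)+.006*np.sin(a),0,.09+.198*np.sin(a)+.006*np.cos(a))),-.005))
plan(T)
E
```

```text
t: 2.7
eef_pos: [0.4848, -0.1669, 0.1998]
ee_rot: [3.142, 0.001, -0.008]
force: [-0.4, 0.8, 0.2]
width: 0.0003
t 2.8 pos [ 0.4855 -0.1669  0.2009] rot [ 3.141 -0.    -0.007] F [0.  0.7 0.4] w 0.0005 q6 1.51
[0.006 0.    0.141] [ 0.    -0.    -0.002]
[-0.001  0.     0.162] [ 0.    -0.    -0.002]
[-0.009  0.     0.187] [ 0.    -0.    -0.002]
[-0.017  0.     0.219] [ 0.    -0.    -0.002]
[-0.024  0.     0.251] [ 0.    -0.    -0.002]
[-0.029  0.     0.284] [ 0.    -0.    -0.002]
[-0.032  0.     0.31 ] [ 0.    -0.    -0.002]
[-0.033  0.     0.33 ] [ 0.    -0.    -0.002]
[-0.034  0.     0.35 ] [ 0.    -0.    -0.002]
[-0.035  0.     0.356] [ 0.    -0.    -0.002]
```

View pics/w1.png

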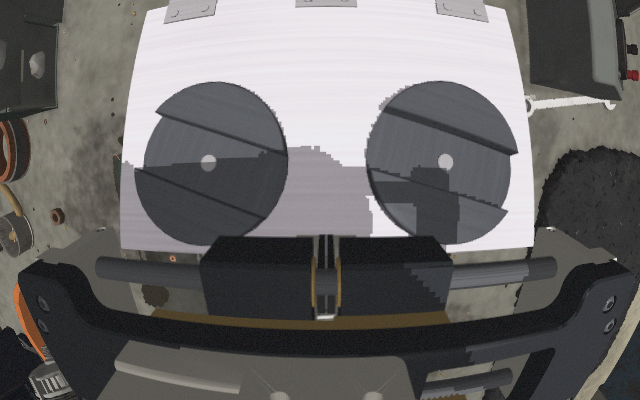

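View pics/s1.png

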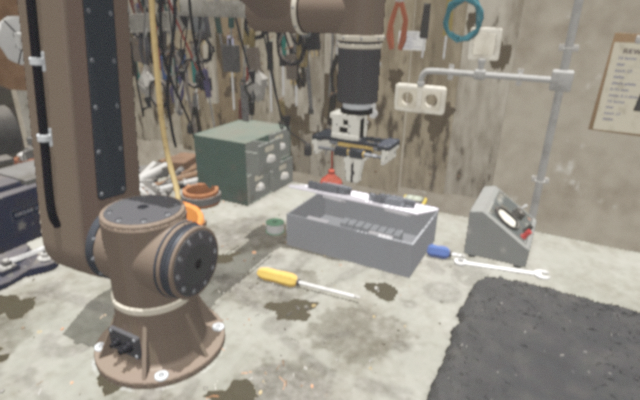

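The wrist view shows the fingertips (about 327,300) centred between the two discs (hubs at (208,162) and (446,162)). Both slots are turned a little clockwise. Now I'll press slowly.

```bash
python3 -m inch '1 0.003 0 0.06 0 0 0; 1 0.004 0 0.11 0 0 0; 1 0.004 0 0.14 0 0 0; 1 -0.001 0 0.162 0 0 0; 1 -0.009 0 0.187 0 0 0; 1 -0.014 0 0.205 0 0 0; 1 -0.017 0 0.219 0 0 0; 1 -0.021 0 0.235 0 0 0; 1 -0.024 0 0.251 0 0 0'
python3 -m inch '1 -0.003 0 0.016 0 0 0; 1 -0.006 0 0.032 0 0 0; 1 -0.008 0 0.046 0 0 0; 1 -0.01 0 0.06 0 0 0; 1 -0.011 0 0.072 0 0 0; 1 -0.011 0 0.082 0 0 0;1 -0.011 0 0.09 0 0 0;1 -0.011 0 0.096 0 0 0;1 -0.011 0 0.096 0 0 0'
python3 - <<'E'
from h import *
plan([((.475,-.167,.096),-.005)])
E
```

```text
t: 3.7
eef_pos: [0.4784, -0.1668, 0.1251]
ee_rot: [3.141, -0.001, -0.005]
force: [1.4, -0.6, 2.5]
width: 0.0007
t: 4.6
eef_pos: [0.4744, -0.1667, 0.0963]
ee_rot: [-3.142, 0.001, -0.005]
force: [0.4, 1.2, 3.7]
width: 0.0005
t 4.6 pos [ 0.4744 -0.1667  0.0963] rot [-3.142e+00  1.000e-03 -5.000e-03] F [0.4 1.2 3.7] w 0.0005 q6 1.51
[0.002 0.001 0.001] [-0.     0.001 -0.   ]
```

```bash
python3 -m inch '1 0 0 0.003 0 0 0; 1 0 0 0.006 0 0 0;1 0 0 0.006 0 0 0'
python3 -m inch '1 0 0 0.003 0 0 0; 1 0 0 0.005 0 0 0;1 0 0 0.005 0 0 0'
```

```text
t: 4.9
eef_pos: [0.4745, -0.1667, 0.0961]
ee_rot: [3.141, -0.0, -0.005]
force: [-7.0, 5.7, 21.5]
width: 0.0006
t: 5.2
eef_pos: [0.4745, -0.1667, 0.096]
ee_rot: [3.141, -0.001, -0.004]
force: [-11.1, 7.8, 35.9]
width: 0.0004
```

Stop reached at z = 0.096 m. Now I'll lift and look.

```bash
python3 -m inch '1 0 0 -0.05 0 0 0; 1 0 0 -0.15 0 0 0;1 0 0 -0.28 0 0 0;1 -0.15 0 -0.36 0 0 0;1 -0.3 0 -0.36 0 0 0;1 -0.33 0 -0.36 0 0 0;1 -0.33 0 -0.36 0 0 0'
python3 - <<'E'
from h import *
from station import arm
f=arm.grab_frame("top");np.savez("top1.npz",**f)
cv2.imwrite("pics/t1.png",cv2.resize(f["img"][130:250,270:450,::-1],None,fx=4.4,fy=4.4,interpolation=cv2.INTER_CUBIC))
E
```

```text
t: 5.9
eef_pos: [0.3736, -0.1662, 0.2011]
ee_rot: [-3.141, -0.0, -0.006]
force: [1.0, 0.5, -0.7]
width: 0.0002
```

View pics/t1.png

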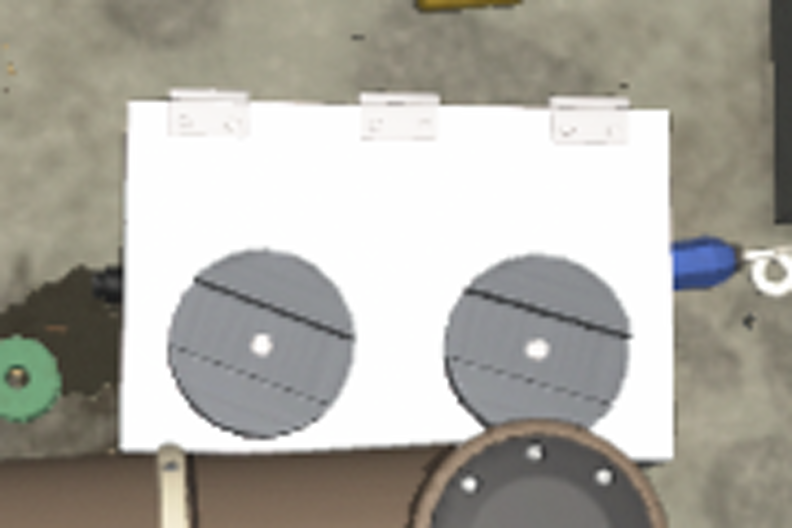

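```bash
python3 - <<'E'
from h import *
f=ld("top1.npz");P=pts(f)
g=lambda u,v,z:ray(f,270+(u+.5)/4.4-.5,130+(v+.5)/4.4-.5,z)
print(g(261.5,345,.1),g(537.5,349,.1),P[208,329],P[209,392],P[175,350],P[222,360])
for n,a,b in(("L",(195,280),(352,338)),("R",(467,290),(630,336)),("L2",(172,347),(328,404)),("R2",(447,357),(612,405))):
    d=g(*a,.107)-g(*b,.107);print(n,np.arctan2(-d[0],d[1])-Y)
A=Y-.34
c=e2w(O,Y,(-.044,.085,.1));print(c)
# -y end: direction along slot pointing right = tool at hub + r*(-slot dir)
sd=lambda th:np.array([-np.sin(Y-th),np.cos(Y-th),0]) # +y slot dir at joint th
r=.036
T=[(c-r*sd(.34)+[0,0,.06],Y-.34),(c-r*sd(.34)+[0,0,.003],Y-.34)]
plan(T)
E
```

```text
[ 0.51671767 -0.08230977  0.1       ] [ 0.51678573 -0.25262929  0.1       ] [ 0.5163399  -0.08205392  0.10346362] [ 0.51622933 -0.25275832  0.10300196] [ 0.60872535 -0.13886302  0.09971912] [ 0.48107698 -0.16744684  0.08852829]
L -0.33751412562271804
R -0.25863051667228326
L2 -0.3327264145958447
R2 -0.26594614156097107
[ 0.51762555 -0.08218106  0.1       ]
t 5.95 pos [ 0.375  -0.1662  0.2012] rot [-3.141 -0.    -0.005] F [ 1.1 -0.1  0. ] w 0.0005 q6 1.5
[ 0.434 -0.169  0.137] [-0.    -0.     0.324]
[ 0.434 -0.169  0.327] [-0.    -0.     0.324]
```

```bash
cat >> h.py <<'E'
sd=lambda th:np.array([-np.sin(Y-th),np.cos(Y-th),0])
ld_=lambda th:-np.array([np.cos(Y-th),np.sin(Y-th),0])  # leading dir for the -y end: moves to -x
CL=np.array([.517,-.0822,0]);CR=np.array([.5168,-.2523,0])
def tp(c,th,e,z,r=.036): return (c-r*sd(th)+e*ld_(th)+[0,0,z],Y-th)
E
python3 -m inch '1 0.12 -0.03 0 0 0 0.05; 1 0.25 -0.1 0 0 0 0.15;1 0.37 -0.15 0 0 0 0.25;1 0.43 -0.169 0.06 0 0 0.324;1 0.433 -0.169 0.137 0 0 0.324;1 0.433 -0.169 0.2 0 0 0.324;1 0.433 -0.169 0.2 0 0 0.324'
python3 - <<'E'
from h import *
from station import arm
f=arm.grab_frame("wrist");cv2.imwrite("pics/w2.png",f["img"][:,:,::-1])
plan([tp(CL,.34,0,.12),tp(CL,.34,0,.104)])
E
```

```text
t: 6.65
eef_pos: [0.5045, -0.116, 0.1374]
ee_rot: [3.139, 0.007, -0.345]
force: [0.1, -0.8, 0.1]
width: 0.0006
t 6.7 pos [ 0.5054 -0.1162  0.1392] rot [ 3.139  0.004 -0.344] F [ 0.6 -0.6 -0. ] w 0.0004 q6 1.07
[-0.002  0.     0.064] [0.002 0.004 0.001]
[-0.002  0.     0.117] [0.002 0.004 0.001]
```

View pics/w2.png

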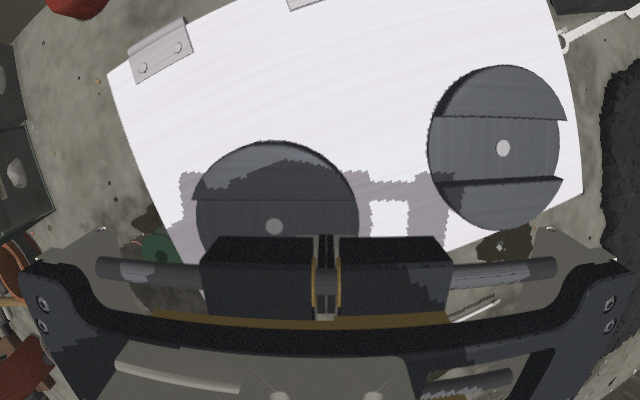

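The left slot now runs parallel to the image rows, with its hub at (274,226) and the fingertips over its right half. Next is the descent.

```bash
python3 -m inch '1 -0.002 0 0.03 0 0 0; 1 -0.002 0 0.064 0 0 0;1 -0.002 0 0.09 0 0 0;1 -0.002 0 0.117 0 0 0;1 -0.002 0 0.117 0 0 0'
python3 - <<'E'
from h import *
plan([tp(CL,.34,6e-3,.104),tp(CL,.34,11e-3,.104)]+[tp(CL,t,12e-3,.104) for t in np.arange(.44,1.3,.1)])
E
```

```text
t: 7.2
eef_pos: [0.5045, -0.116, 0.1048]
ee_rot: [3.141, 0.002, -0.345]
force: [-0.4, 0.4, 0.9]
width: 0.0006
t 7.2 pos [ 0.5045 -0.116   0.1048] rot [ 3.141e+00  2.000e-03 -3.450e-01] F [-0.4  0.4  0.9] w 0.0006 q6 1.07
[-0.019 -0.     0.003] [0.001 0.002 0.   ]
[-0.035 -0.     0.003] [0.001 0.002 0.   ]
[-0.051 -0.005  0.003] [0.001 0.002 0.096]
[-0.062 -0.011  0.003] [0.001 0.002 0.191]
[-0.072 -0.017  0.003] [0.001 0.002 0.287]
[-0.082 -0.025  0.003] [0.001 0.001 0.382]
[-0.091 -0.034  0.003] [0.001 0.001 0.478]
[-0.1   -0.044  0.003] [0.001 0.001 0.573]
[-0.107 -0.054  0.003] [0.001 0.001 0.669]
[-0.113 -0.065  0.003] [0.001 0.001 0.764]
[-0.118 -0.077  0.003] [0.001 0.001 0.86 ]
```

```bash
python3 -m inch '1 -0.018 0 0.002 0 0 0; 1 -0.035 0 0.002 0 0 0; 1 -0.051 -0.005 0.002 0 0 0.096; 1 -0.062 -0.011 0.002 0 0 0.191; 1 -0.072 -0.017 0.002 0 0 0.287; 1 -0.082 -0.025 0.002 0 0 0.382; 1 -0.091 -0.034 0.002 0 0 0.478; 1 -0.1 -0.044 0.002 0 0 0.573; 1 -0.107 -0.054 0.002 0 0 0.669; 1 -0.113 -0.065 0.002 0 0 0.764; 1 -0.118 -0.077 0.002 0 0 0.86; 1 -0.118 -0.077 0.002 0 0 0.86'
python3 - <<'E'
from h import *
plan([tp(CL,t,e,.104) for t,e in((1.3,.012),(1.4,.012),(1.5,.012),(1.571,.012),(1.571,.014),(1.571,.017))])
E
```

```text
t: 8.4
eef_pos: [0.4804, -0.0823, 0.1061]
ee_rot: [-3.14, -0.001, -1.248]
force: [2.7, -4.8, -3.3]
width: 0.0003
t 8.4 pos [ 0.4804 -0.0823  0.1061] rot [-3.140e+00 -1.000e-03 -1.248e+00] F [ 2.7 -4.8 -3.3] w 0.0003 q6 0.09
[-0.008  0.002  0.007] [-0.002 -0.001  0.054]
[-0.02  -0.004  0.007] [-0.002 -0.001  0.15 ]
[-0.031 -0.01   0.007] [-0.002 -0.001  0.245]
[-0.038 -0.015  0.007] [-0.002 -0.001  0.313]
[-0.045 -0.017  0.007] [-0.002 -0.001  0.313]
[-0.054 -0.021  0.007] [-0.002 -0.001  0.313]
```

```bash
python3 -m inch '1 -0.008 0.002 0.004 0 0 0.054; 1 -0.02 -0.004 0.004 0 0 0.15; 1 -0.031 -0.01 0.004 0 0 0.245; 1 -0.038 -0.015 0.004 0 0 0.313; 1 -0.045 -0.017 0.004 0 0 0.313; 1 -0.045 -0.017 0.004 0 0 0.313'
python3 - <<'E'
from h import *
plan([tp(CL,1.571,e,.104) for e in(.012,.016,.018)])
E
```

```text
t: 9.0
eef_pos: [0.4817, -0.0709, 0.1058]
ee_rot: [-3.139, -0.005, -1.571]
force: [7.8, -23.7, -2.2]
width: 0.0001
t 9.0 pos [ 0.4817 -0.0709  0.1058] rot [-3.139 -0.005 -1.571] F [  7.8 -23.7  -2.2] w 0.0001 q6 -0.27
[-0.003  0.002  0.006] [-0.003 -0.005  0.005]
[-0.016  0.002  0.006] [-0.003 -0.005  0.005]
[-0.023  0.002  0.006] [-0.003 -0.005  0.005]
```

Force rose to 24 N with the tool at the slot angle of 1.57, so the stop has been hit. Now back off, lift and head for the right one.

```bash
python3 -m inch '1 0.02 0 0 0 0 0; 1 0.04 0 -0.01 0 0 0; 1 0.04 0 -0.08 0 0 0; 1 0.04 0 -0.2 0 0 0; 1 0.1 0.03 -0.3 0 0 -0.12; 1 0.22 0.06 -0.32 0 0 -0.25; 1 0.36 0.1 -0.32 0 0 -0.38;1 0.5 0.14 -0.32 0 0 -0.52;1 0.6 0.18 -0.32 0 0 -0.66;1 0.6 0.18 -0.32 0 0 -0.8;1 0.6 0.18 -0.32 0 0 -0.92; 1 0.6 0.18 -0.32 0 0 -0.98'
python3 - <<'E'
from h import *
from station import arm
f=arm.grab_frame("top");cv2.imwrite("pics/t2.png",cv2.resize(f["img"][130:250,270:450,::-1],None,fx=4.4,fy=4.4,interpolation=cv2.INTER_CUBIC))
f=arm.grab_frame("wrist");cv2.imwrite("pics/w3.png",f["img"][:,:,::-1])
plan([tp(CR,.262,0,.16),tp(CR,.262,0,.104)])
E
```

```text
t: 10.2
eef_pos: [0.4254, -0.2479, 0.2005]
ee_rot: [-3.141, -0.0, -0.542]
force: [-0.2, 0.1, -0.1]
width: 0.0003
t 10.3 pos [ 0.4256 -0.2476  0.2005] rot [-3.141 -0.    -0.546] F [ 0.   0.1 -0.9] w 0.0008 q6 1.15
[ 0.301 -0.029  0.135] [-0.    -0.    -0.266]
[ 0.301 -0.029  0.322] [-0.    -0.    -0.266]
```

View pics/t2.png

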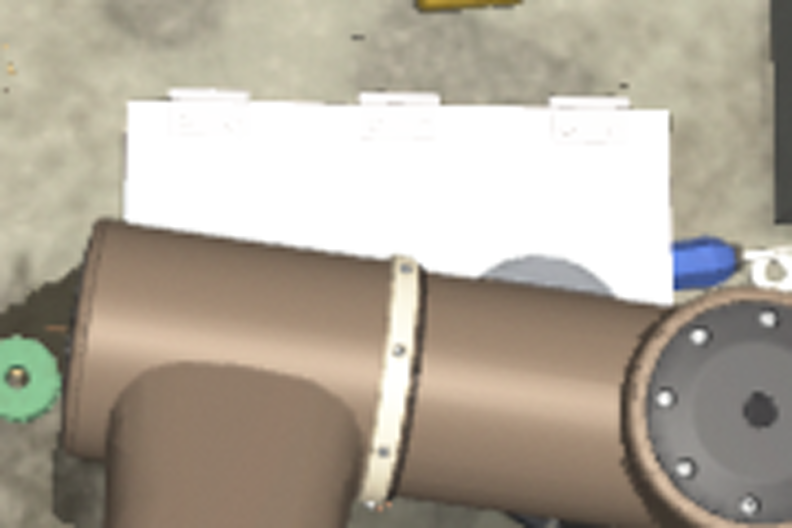

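View pics/w3.png

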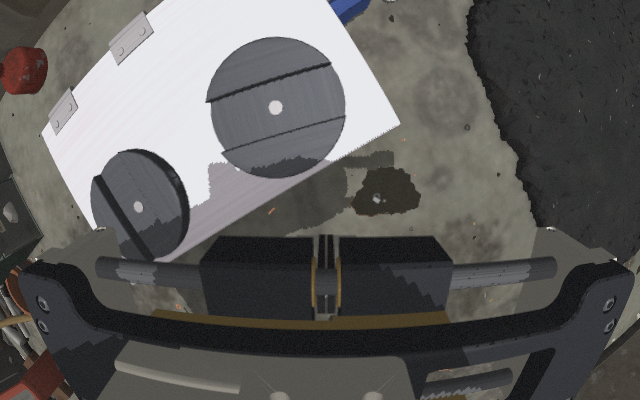

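In the wrist view the left disc (138,207) has its slot square to the panel's front edge, so it is locked. The right disc's hub is at (275,107), still at its starting angle. The arm hides both in the top view.

```bash
python3 -m inch '1 0.08 -0.01 0 0 0 -0.06; 1 0.18 -0.02 0.02 0 0 -0.18;1 0.28 -0.029 0.06 0 0 -0.266;1 0.301 -0.029 0.135 0 0 -0.266;1 0.301 -0.029 0.22 0 0 -0.266;1 0.301 -0.029 0.25 0 0 -0.266;1 0.301 -0.029 0.25 0 0 -0.266;1 0.301 -0.029 0.28 0 0 -0.266;1 0.301 -0.029 0.305 0 0 -0.266;1 0.301 -0.029 0.322 0 0 -0.266;1 0.301 -0.029 0.322 0 0 -0.266'
python3 - <<'E'
from h import *
plan([tp(CR,.262,6e-3,.104),tp(CR,.262,11e-3,.104)]+[tp(CR,t,12e-3,.104) for t in np.arange(.362,1.27,.1)])
E
```

```text
t: 11.4
eef_pos: [0.5072, -0.2871, 0.1031]
ee_rot: [-3.141, 0.001, -0.268]
force: [-0.0, -0.1, 0.0]
width: 0.0004
t 11.4 pos [ 0.5072 -0.2871  0.1031] rot [-3.141e+00  1.000e-03 -2.680e-01] F [-0.  -0.1  0. ] w 0.0004 q6 1.48
[-0.02  -0.    -0.003] [-0.     0.001 -0.001]
[-0.036 -0.    -0.003] [-0.     0.001 -0.001]
[-0.051 -0.005 -0.003] [-0.     0.001  0.094]
[-0.063 -0.011 -0.003] [-0.     0.001  0.19 ]
[-0.073 -0.017 -0.003] [0.    0.001 0.285]
[-0.083 -0.025 -0.003] [0.    0.001 0.381]
[-0.092 -0.034 -0.003] [0.    0.001 0.476]
[-0.101 -0.044 -0.003] [0.    0.001 0.572]
[-0.108 -0.054 -0.003] [0.    0.001 0.667]
[-0.114 -0.065 -0.003] [0.    0.001 0.763]
[-0.119 -0.077 -0.003] [0.    0.001 0.858]
[-0.122 -0.089 -0.003] [0.    0.001 0.954]
```

```bash
python3 -m inch '1 -0.018 0 -0.003 0 0 0; 1 -0.035 0 -0.003 0 0 0; 1 -0.051 -0.005 -0.003 0 0 0.096; 1 -0.063 -0.011 -0.003 0 0 0.191; 1 -0.073 -0.017 -0.003 0 0 0.287; 1 -0.083 -0.025 -0.003 0 0 0.382; 1 -0.092 -0.034 -0.003 0 0 0.478; 1 -0.1 -0.044 -0.003 0 0 0.573; 1 -0.108 -0.054 -0.003 0 0 0.669; 1 -0.114 -0.065 -0.003 0 0 0.764; 1 -0.119 -0.077 -0.003 0 0 0.86; 1 -0.122 -0.089 -0.003 0 0 0.95'
python3 - <<'E'
from h import *
plan([tp(CR,t,e,.104) for t,e in((1.35,.012),(1.45,.012),(1.52,.012),(1.571,.012),(1.571,.014),(1.571,.017))])
E
```

```text
t: 12.6
eef_pos: [0.4795, -0.2523, 0.1052]
ee_rot: [-3.14, -0.002, -1.267]
force: [0.5, -5.1, -0.8]
width: 0.0007
t 12.6 pos [ 0.4795 -0.2523  0.1052] rot [-3.140e+00 -2.000e-03 -1.267e+00] F [ 0.5 -5.1 -0.8] w 0.0007 q6 0.43
[-0.013 -0.003  0.004] [-0.001 -0.001  0.084]
[-0.025 -0.008  0.004] [-0.001 -0.001  0.18 ]
[-0.032 -0.013  0.004] [-0.001 -0.001  0.247]
[-0.037 -0.016  0.004] [-0.001 -0.001  0.295]
[-0.044 -0.018  0.004] [-0.001 -0.001  0.295]
[-0.053 -0.022  0.004] [-0.001 -0.001  0.295]
```

```bash
python3 -m inch '1 -0.013 -0.003 0.003 0 0 0.084; 1 -0.025 -0.008 0.003 0 0 0.18; 1 -0.032 -0.013 0.003 0 0 0.247; 1 -0.037 -0.016 0.003 0 0 0.295; 1 -0.043 -0.018 0.003 0 0 0.295; 1 -0.043 -0.018 0.003 0 0 0.295'
```

```text
t: 13.2
eef_pos: [0.4813, -0.2411, 0.105]
ee_rot: [-3.139, -0.005, -1.571]
force: [0.7, -20.1, -2.7]
width: -0.0001
```

Stop hit on the right as well (20 N at angle 1.571). Now retreat clear and check.

```bash
python3 -m inch '1 0.02 0 0 0 0 0; 1 0.04 0 -0.01 0 0 0; 1 0.04 0 -0.08 0 0 0; 1 0.04 0 -0.2 0 0 0; 1 0.04 0.05 -0.35 0 0 0; 1 0.15 0.2 -0.42 0 0 0; 1 0.3 0.27 -0.42 0 0 0;1 0.46 0.34 -0.42 0 0 0;1 0.62 0.41 -0.42 0 0 0;1 0.78 0.48 -0.42 0 0 0;1 0.94 0.54 -0.42 0 0 0;1 0.98 0.56 -0.42 0 0 0'
python3 -m inch '1 0.1 0 0 0 0 0; 1 0.22 0 0 0 0 0; 1 0.33 0 0 0 0 0; 1 0.33 0 0 0 0 0'
python3 - <<'E'
from h import *
from station import arm
f=arm.grab_frame("top");np.savez("top3.npz",**f);P=pts(f);cv2.imwrite("pics/t3.png",cv2.resize(f["img"][130:250,270:450,::-1],None,fx=4.4,fy=4.4,interpolation=cv2.INTER_CUBIC))
f=arm.grab_frame("scene");cv2.imwrite("pics/s3.png",f["img"][:,:,::-1])
Q=P[164:180,300:420].reshape(-1,3);Q=Q[np.isfinite(Q).all(1)];A=np.c_[Q[:,:2],np.ones(len(Q))];print("plane",np.linalg.lstsq(A,Q[:,2],rcond=None)[0],Q[:,2].mean());plan([])
E
```

```text
t: 14.4
eef_pos: [0.3105, -0.5342, 0.2296]
ee_rot: [-3.142, -0.0, -1.573]
force: [0.7, 0.7, 0.5]
width: 0.0005
t: 14.8
eef_pos: [0.3113, -0.6335, 0.2281]
ee_rot: [3.141, 0.001, -1.574]
force: [-0.5, 0.0, -0.3]
width: 0.0003
plane [-2.71740477 -0.0185764   1.77830639] 0.09914898261699477
t 14.9 pos [ 0.3117 -0.6308  0.2287] rot [ 3.141e+00  1.000e-03 -1.573e+00] F [-0.2  0.3  0.2] w 0.0005 q6 0.83
```

View pics/t3.png

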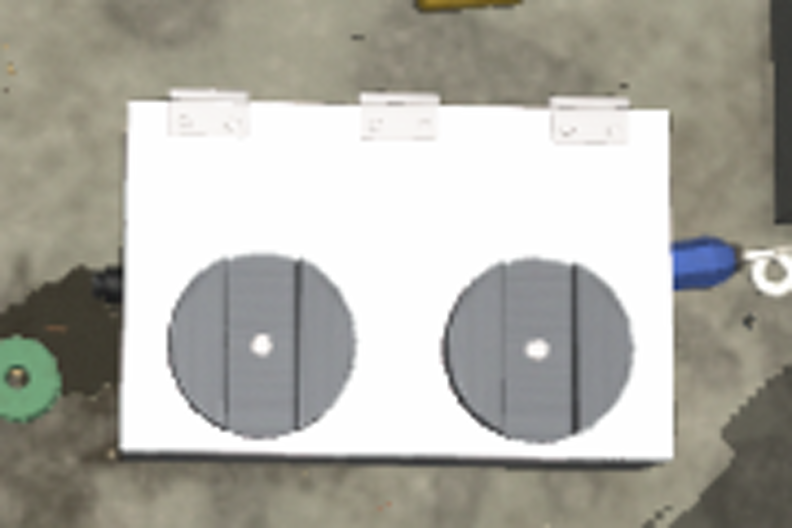

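View pics/s3.png

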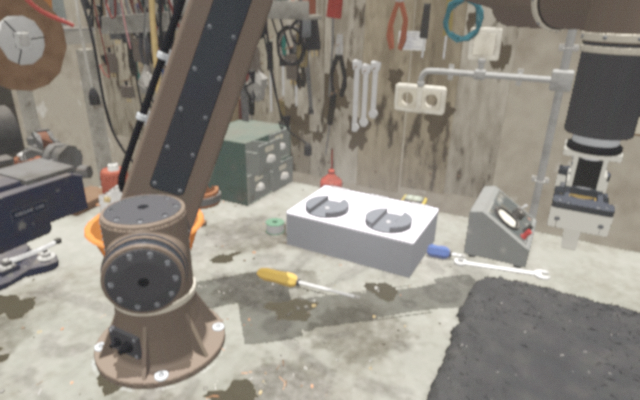

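Both slots stand square to the front edge and the panel lies flush. The plane fit caught stray pixels, so I'll redo it robustly and measure the slots before handing in.

```bash
python3 - <<'E'
from h import *
f=ld("top3.npz");P=pts(f);im=f["img"];f0=ld("top0.npz")
w=(im.min(-1)>200);w[:168]=0;w[228:]=0;w[:,:302]=0;w[:,418:]=0
Q=P[w];print(len(Q),Q[:,2].min(),Q[:,2].max());Q=Q[(Q[:,2]>.05)&(Q[:,2]<.2)]
for i in range(5):
    A=np.c_[Q[:,:2],np.ones(len(Q))];k=np.linalg.lstsq(A,Q[:,2],rcond=None)[0];r=Q[:,2]-A@k;print(len(Q),k.round(4),r.std());Q=Q[abs(r)<max(.003,2*r.std())]
print("mean z",Q[:,2].mean())
g=lambda u,v:ray(f,270+(u+.5)/4.4-.5,130+(v+.5)/4.4-.5,.107)
for n,a,b in(("L",(298,262),(297,430)),("R",(575,264),(575,432))):
    d=g(*a)-g(*b);print(n,np.pi/2+np.arctan2(-d[1],d[0])+Y)
for n,s in(("reel",np.s_[200:232,262:298]),("driver",np.s_[178:200,424:460])):
    print(n,"mean abs diff",np.abs(im[s].astype(int)-f0["img"][s]).mean())
E
```

```text
4163 0.0860896197209958 1.4767477118549515
4151 [-0.0043 -0.0004  0.0982] 0.0033694114232097833
4019 [-0.0018  0.0004  0.0967] 0.002701209619226776
3853 [-0.0019  0.0006  0.0968] 0.0024615795785555713
3744 [-0.0015  0.0006  0.0966] 0.002335586815906595
3677 [-0.0014  0.0006  0.0965] 0.0022660196417915784
mean z 0.0956375645486657
L 1.5646550561956807
R 1.5771076670660935
reel mean abs diff 8.18142361111111
driver mean abs diff 12.96506734006734
```

```bash
python3 -c "
from station import arm
print(arm.job_done())"
```

```text
the job is handed in; nothing more can be done
None
```

The panel is shut, both fasteners are turned clockwise to their stops, and the job is handed in at about 15 s on the robot's clock. I pressed the panel down with the closed fingertips first, then turned the left fastener and then the right. After that I moved the arm clear of everything.

- **Panel:** it came to its stop at z = 0.096 m with about 36 N upward on the tool. The final depth fit gave a slope of about 0.001 rad and a mean height of 95.6 mm, against 96 mm when shut.
- **Fasteners:** in the final top view the slots measured 1.565 rad (left) and 1.577 rad (right), against 1.40 needed. The push force rose to about 24 N on the left and 20 N on the right at the stops.
- **Checks that disagreed:** the first plane fit on the final image gave a nonsense slope because of stray depth pixels. The fit with outliers removed replaced it.
- **Loose things:** the reel and screwdriver look unmoved in the before and after pictures, though the pixels there differ a little (about 8 and 13 grey levels), which I put down to shadows. I didn't check the nut separately. The arm never went near it.

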